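Pop the sugar tray and trap it with the other finger

ROBOT

A 6-joint arm with a two-finger parallel gripper is mounted at the origin on a cart in front of the work surface, level with it; the furniture and walls round the work are solid. World frame = base frame: x ahead of the robot, y to its left, z up, the work surface at z = 0. Lengths are in m, angles in degrees, forces in N, time in s.
With the tool pointing down it reaches from about 0.2 to 0.875 m from the base axis. Payload 3.4 kg.
Tool frame: the origin (TCP) lies midway between the tips of the shut fingers; the grasp point (between the pads) lies 19 mm behind it; y points along the fingers, x is the direction in which the jaws open and shut, and the axes are right-handed (so a half turn about y gives the same grasp; the last joint's range is limited). The gripper opens to 94 mm and grips with 3 to 60 N. Pads are 16 mm wide; open, the fingers measure 119 mm over their backs; the gripper's body (75 mm by 177 mm) begins 78 mm behind the grasp point.
Start: joints at [-82.85, 15.808, 86.224, -0, 77.962, -6.933], TCP at [0.14, -0.558, 0.205] pointing down, gripper open.
Joint ranges: [-165.64, 165.64], [-43.16, 119.46], [12.63, 154.43], [-67.54, 247.53], [6.08, 155.33], [-154.97, 154.97]. Speed limits (degrees/s): [147.25, 147.25, 180, 180, 180, 180].

INTERFACE

Orientations are given as [roll, pitch, yaw] about the fixed x, y, z axes, in that order (R = Rz(yaw) Ry(pitch) Rx(roll)).
In Python, from bench import bot gives the robot as it stands. Calls block until the motion is done:
- bot.movep(position, orientation): joint-space move of the TCP to a pose.
- bot.move_straight(position, rotation=None, rate=0.15): straight line of the TCP; rotation=None keeps the orientation; rate is the mean speed in m/s.
- bot.goto_joints(angles): joint-space move.
- bot.set_gripper(opening, squeeze=None): finger opening in m; squeeze is the grip in N (None keeps the last); returns when the fingers have stopped.
- bot.sleep(seconds).
- bot.ik(position, orientation): joint angles nearest the present ones, or None.
- bot.state(): the state.
- bot.read_camera(name): name is "scene" or "top" or "wrist"; returns the picture (400x640x3 uint8, red, green, blue); there is no depth.
- bot.camera_model(name): a dict with "intrinsics" (3x3 intrinsics, pixels), "world_to_cam" (4x4, takes a point from world to camera coordinates). Camera axes: x right, y down, z forward; pixel columns grow to the right and rows downward; lengths in m; the calibration is good to about 2 mm. The wrist camera is an equidistant fisheye: a pixel r from the principal point sees the ray r / f radians off the axis. A picture is of the moment at which its call begins: read the wrist's pose just before it. camera_model takes no time and is no camera call; for the wrist camera it gives the pose at the moment of the call.
A pose or a line that the arm cannot do raises bot.IKError and nothing moves.
- bot.sign_off(): hands the job in, once; it reports no verdict.
The state is a dict: "time_s": time; "joints": joint angles; "dq": joint speeds; "tau": joint torques, N m; "eef_pos": TCP position; "tcp_rot": TCP orientation; "wrist_force": force on the tool from outside, world axes, zero at the start; "ft_torque": the same for the moment, N m; "gripper_width": finger opening in m.
Only numpy, scipy, OpenCV 4.12 (cv2) and the standard library are available. Lean on these libraries where they do the work, as an engineer would, in place of code of your own. Each camera call takes 0.05 s, during which the arm holds its last target. There are 200 camera calls.

TASK

Press down the key on the deck of the wooden sugar case with one fingertip, and have the other finger waiting in front of the tray's upstanding tab, so that the tray that springs out is trapped against that finger after opening a little, before it is half out. Finish holding just so: key still pressed down, tray resting against the other finger, so that someone can take a cube. Touch gently: do not shift, tip or lift the case, and leave the things around it where they are.

Things in the scene. Friction and masses are not known exactly. Their poses are not given: they have to be found in the camera images.
- case: Low loose wooden case of about 1.3 kg on rubber feet, 150 (x) x 90 (y) x 60 mm high, standing on the worktop. Origin: centre of its underside. Its own -x axis points out of its open front, the way the tray runs out, roughly towards the robot; z is up. The key stands on its flat top deck near the front; the tray's tab stands up in front of the case and higher than the key.
- key (a joint): How far the key is pressed, m: 0 up, 0.009 fully down. A spring resists with about 2 N at the start and 5 N fully down. The tray is released when the key is about 5.5 mm down, and the key should then be kept down.
- key_top (a point): Centre of the top of the key, a ribbed steel pad 36 mm long (along the case's x) and 28 mm wide, whose top is 70 mm above the worktop when up (10 mm above the deck) and 61 mm when fully down. It lies 45 mm in front of the case's centre, on its middle line, and 40 mm behind the outer face of the shut tray's tab. Its axes are those of the case.
- tray (a joint): How far the tray is out, m: 0 shut (caught), 0.090 at its end stop; half out is 0.045. Once released a spring drives it out in well under a second, faster than a robot can follow, and pushes with 2 to 4 N on whatever stops it.
- tab_face (a point): Point on the middle line of the outer (front, -x) face of the tab, 80 mm above the worktop. The tab is an upright steel plate on the tray's front, 44 mm wide (case's y) and 5 mm thick; it stands clear above the deck level, up to 92 mm above the worktop, and its outer face is 10 mm in front of the case's front end when shut, so there are 17 mm between the key's front edge and the tab's back. It moves with the tray; its axes are those of the case.
- spice_pot: Bystander: green glazed pot with a wooden lid, 70 mm across, 84 mm high, left (+y) of the case. Origin: centre of its underside.
- garlic: Bystander: garlic bulb, 56 mm, right (-y) of the case's front. Origin: centre of its underside.
- lemon: Bystander: lemon, 71 x 53 x 51 mm, right (-y) of the case's rear. Origin: centre of its underside.
- teaspoon: Bystander: teaspoon 130 mm long, lying left of the case's front. Origin: centre of its underside.

How it is judged (in metres and radians):
On the way, in this order (a step that is already met when the one before it is completed fails the run):
1. a finger rests on the key while the tray is still shut (contact force between the fingers and key above 0.3 N and value of joint tray below 0.003 m).
2. one finger keeps the key pressed while the popped tray rests against the fingers, less than half out (value of joint tray between 0.008 and 0.045 m and contact force between the fingers and tray above 0.5 N and contact force between the fingers and key above 0.5 N), for 0.5 s.
At the end, for the whole second after the job is handed in: The tray is at rest, 8 to 45 mm out, pushing on a finger with over 0.5 N; the key is still held at least 3 mm down with over 0.5 N; the case stands level, within 20 mm of where it began (all of step 2 and value of joint key above 0.003 m and velocity of joint tray between -0.01 and 0.01 m/s and angle between case's own z axis and vertical below 0.05 rad and distance of case from where it was at the start of the episode below 0.02 m); the arm keeps its last pose, push and grip.
It fails at once if the tray got past half out (45 mm) (value of joint tray above 0.045 m).
It fails at once if the case was shifted over 20 mm, lifted or tipped (distance of case from where it was at the start of the episode above 0.02 m or height (world z) of case above 0.01 m or angle between case's own z axis and vertical above 0.1 rad).
It fails at once if a thing beside the case was moved over 20 mm (distance of any of spice_pot, garlic, lemon, teaspoon from where it was at the start of the episode above 0.02 m).
It fails at once if the tray was squeezed or rammed with over 40 N (contact force between the fingers and tray above 40 N).
It also fails if it takes over 32 s, if anything falls off the work surface, if the arm or the gripper's body presses on something with over 40 N, if the wrist force passes 120 N, or if a joint passes its speed limit or range.

## Working session

There is one attempt and no reset: what is moved stays moved. The work goes in short steps, each a Python script; the robot and the scene stay as the last script left them, time stands still between calls to the robot, and variables do not carry over. Pictures are saved under pics/ and viewed, about 8 in all and at most 12, crops included, and the job is handed in when it is done.

```bash
ls; mkdir -p pics; python3 - <<'E'
from bench import bot
import cv2
for n in("scene","top"):
    im=bot.read_camera(n); cv2.imwrite(f"pics/{n}0.png",im[:,:,::-1])
    m=bot.camera_model(n); print(n,m["intrinsics"],m["world_to_cam"])
s=bot.state();print(s)
E
```

```text
pics
scene [[479.62601329   0.         329.84005276]
 [  0.         479.62601329 203.63513312]
 [  0.           0.           1.        ]] [[-0.51311472 -0.85830981  0.00419013  0.38996445]
 [-0.38786163  0.22751097 -0.89319769  0.30842043]
 [ 0.76568704 -0.45993807 -0.44964467  0.52009916]
 [ 0.          0.          0.          1.        ]]
top [[448.90080685   0.         321.60318531]
 [  0.         448.90080685 199.9427027 ]
 [  0.           0.           1.        ]] [[-0.02639914 -0.99959438 -0.0106848   0.0889717 ]
 [-0.98355165  0.02788305 -0.17846202  0.64410408]
 [ 0.17868755  0.00579781 -0.98388879  0.80537612]
 [ 0.          0.          0.          1.        ]]
{'time_s': 0.1, 'joints': array([-8.28482687e+01,  1.58442756e+01,  8.62858148e+01, -1.79761304e-03,
        7.79608273e+01, -6.93348852e+00]), 'dq': array([ 0.02882027, -0.09517334, -0.17145025,  0.0549213 ,  0.07988743,
       -0.0026524 ]), 'tau': array([ 1.99508788e-03, -4.05454230e+01, -2.37780726e+01,  7.05424952e-02,
        2.98896048e-02, -4.95454685e-05]), 'eef_pos': array([ 0.13985026, -0.55723411,  0.20470344]), 'tcp_rot': array([-89.9907693 ,   0.09046497, -75.9143966 ]), 'wrist_force': array([-0.42073385, -1.081062  , -0.49332986]), 'ft_torque': array([-0.01635075, -0.04095188, -0.03203433]), 'gripper_width': 0.09365341613484063}
```

View pics/scene0.png

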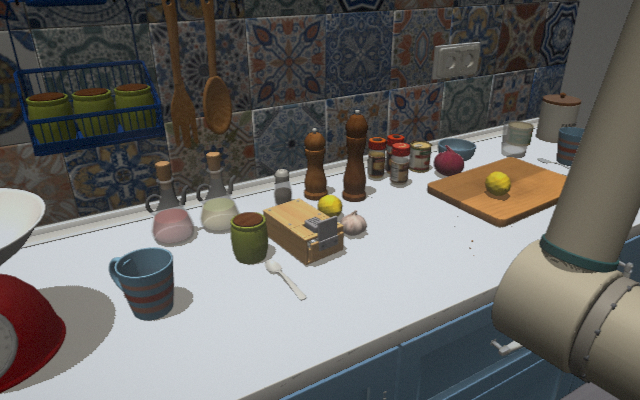

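View pics/top0.png

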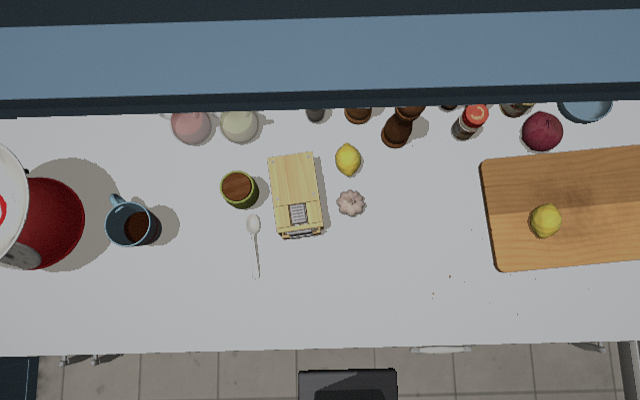

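The scene and top views show the case at about (296,195) px in the top view, with its front at about (302,232). The steel key is at about (298,213), with the pot, spoon, garlic and lemon around the case. Next I'll measure the deck outline and key by mask.

```bash
cat > h.py <<'E'
import numpy as np, cv2
def cast(m,uv,z):
    K=m["intrinsics"];T=m["world_to_cam"];R=T[:3,:3];c=-R.T@T[:3,3]
    d=R.T@np.linalg.solve(K,[uv[0],uv[1],1.]); return c+d*(z-c[2])/d[2]
def proj(m,p):
    q=m["world_to_cam"][:3,:3]@p+m["world_to_cam"][:3,3];q=m["intrinsics"]@q;return q[:2]/q[2]
E
python3 - <<'E'
from bench import bot
from h import *
im=cv2.imread("pics/top0.png");m=bot.camera_model("top")
x0,y0,x1,y1=262,145,332,245
c=im[y0:y1,x0:x1];h=cv2.cvtColor(c,cv2.COLOR_BGR2HSV)
w=cv2.inRange(h,(12,60,150),(28,255,255))
w=cv2.morphologyEx(w,cv2.MORPH_OPEN,np.ones((3,3)))
cs=max(cv2.findContours(w,0,2)[0],key=cv2.contourArea)
hull=cv2.convexHull(cs)
print(cv2.contourArea(hull))
pts=np.array([cast(m,p[0]+[x0,y0],.06)[:2] for p in hull])
r=cv2.minAreaRect((pts*1000).astype(np.float32));print(r,cv2.boxPoints(r))
v=cv2.resize(c,None,fx=6,fy=6,interpolation=cv2.INTER_CUBIC)
mk=cv2.resize(w,None,fx=6,fy=6,interpolation=0)
v2=v.copy();cv2.drawContours(v2,[hull*6+3],-1,(0,0,255),1)
# steel: low saturation in crop
cv2.imwrite("pics/crop1.png",v2)
E
```

```text
3368.0
((664.7965087890625, 122.90184783935547), (148.0639190673828, 88.54991912841797), 7.063973426818848) [[585.88165  157.73647 ]
 [596.7713    69.858696]
 [743.71136   88.06723 ]
 [732.8217   175.945   ]]
```

View pics/crop1.png

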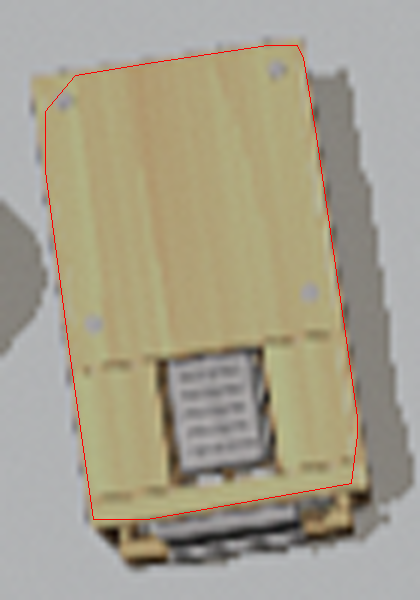

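```bash
cat >> h.py <<'E'
def wproj(m,p):
    q=m["world_to_cam"][:3,:3]@p+m["world_to_cam"][:3,3];K=m["intrinsics"]
    t=np.arctan2(np.hypot(q[0],q[1]),q[2]);n=np.hypot(q[0],q[1])
    return np.array([K[0,2]+K[0,0]*t*q[0]/n,K[1,2]+K[1,1]*t*q[1]/n])
C=np.array([.6648,.1229]);YAW=7.06
def case(x,y,z,C=C,yaw=YAW):
    a=np.radians(yaw);return np.array([C[0]+x*np.cos(a)-y*np.sin(a),C[1]+x*np.sin(a)+y*np.cos(a),z])
E
python3 - <<'E'
from bench import bot
from h import *
mt=bot.camera_model("top");print("key pred in top",proj(mt,case(-.045,0,.07)),"seen ~(297.8,213.7)", cast(mt,(297.8,213.7),.07))
bot.movep(case(-.079,0,.17),[-90,0,YAW])
bot.set_gripper(.056,30); bot.sleep(.3)
m=bot.camera_model("wrist");im=bot.read_camera("wrist")[:,:,::-1].copy()
cv2.imwrite("pics/w1raw.png",im)
for p in [(-.045,0,.07),(-.063,.014,.07),(-.063,-.014,.07),(-.027,.014,.07),(-.027,-.014,.07),(-.085,.022,.092),(-.085,-.022,.092),(-.075,.045,.06),(-.075,-.045,.06),(.075,.045,.06),(.075,-.045,.06)]:
    u=wproj(m,case(*p));print(p,u);cv2.circle(im,tuple(np.int32(u.round())),2,(0,0,255),-1)
cv2.imwrite("pics/w1.png",im)
s=bot.state();print({k:s[k] for k in("time_s","eef_pos","tcp_rot","wrist_force","gripper_width")})
E
```

```text
key pred in top [297.53344624 213.1469381 ] seen ~(297.8,213.7) [0.61907123 0.11688334 0.07      ]
(-0.045, 0, 0.07) [354.54332281 201.14903152]
(-0.063, 0.014, 0.07) [335.63995794 186.54943249]
(-0.063, -0.014, 0.07) [335.20950731 215.38462028]
(-0.027, 0.014, 0.07) [374.03597291 186.6823798 ]
(-0.027, -0.014, 0.07) [372.66918622 215.24526196]
(-0.085, 0.022, 0.092) [311.23516821 183.02213988]
(-0.085, -0.022, 0.092) [311.55573479 231.5952167 ]
(-0.075, 0.045, 0.06) [322.62153175 151.93132858]
(-0.075, -0.045, 0.06) [322.31461665 241.47649525]
(0.075, 0.045, 0.06) [469.7595878 155.7766985]
(0.075, -0.045, 0.06) [460.13801938 238.55098537]
{'time_s': 4.0417, 'eef_pos': array([0.58639738, 0.11318715, 0.16999847]), 'tcp_rot': array([-9.00008218e+01,  7.17606649e-04,  7.06305930e+00]), 'wrist_force': array([-0.57213074,  0.08550093,  0.84734294]), 'gripper_width': 0.055830129263633316}
```

View pics/w1.png

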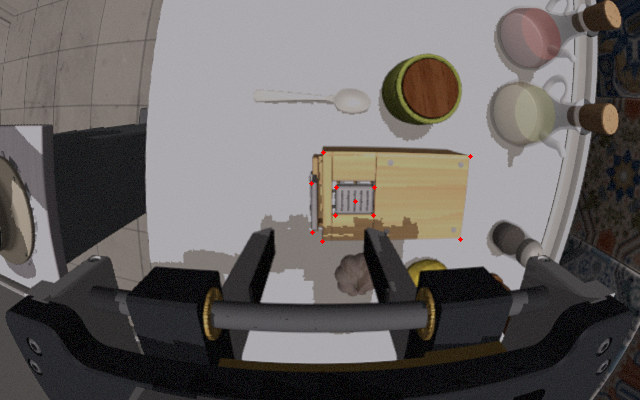

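The projected model points land within about 2 px of the key, tab and deck corners in the wrist view, and the fingers straddle the tab. I'll descend in steps, watching the force.

```bash
python3 - <<'E'
from bench import bot
from h import *
def st(t=""):
    s=bot.state();print(t,round(s["time_s"],2),s["eef_pos"].round(4),s["wrist_force"].round(2),round(s["gripper_width"],4));return s
bot.move_straight(case(-.079,0,.078),rate=.06);bot.sleep(.2);f0=st("pre")["wrist_force"]
zc=None;z=.076
while z>.058:
    bot.move_straight(case(-.079,0,z),rate=.02);bot.sleep(.15)
    s=st(f"{z:.4f}");d=s["wrist_force"]-f0;dz=abs(d[2])
    if zc is None and dz>1: zc=z;print("contact");bot.sleep(.2)
    if abs(d[0])>1.5 and zc and zc-z>.005: print("released");break
    if dz>9: print("hard");break
    z-=.001
E
```

```text
pre 5.92 [0.5865 0.1132 0.0782] [-0.1  -0.32  0.26] 0.056
0.0760 6.33 [0.5864 0.1132 0.076 ] [ 0.71 -0.43 -0.48] 0.056
0.0750 6.72 [0.5864 0.1132 0.075 ] [-0.03  0.59  0.12] 0.056
0.0740 7.12 [0.5864 0.1132 0.074 ] [ 0.49 -0.06  0.38] 0.0556
0.0730 7.53 [0.5864 0.1132 0.073 ] [-0.15 -0.37 -0.29] 0.0561
0.0720 7.92 [0.5864 0.1132 0.072 ] [-0.32 -0.2  -0.36] 0.056
0.0710 8.32 [0.5864 0.1132 0.071 ] [ 0.28 -0.28  0.59] 0.0556
0.0700 8.72 [0.5866 0.1132 0.0702] [0.44 0.12 1.32] 0.0558
contact
0.0690 9.32 [0.5867 0.1132 0.0692] [-0.09 -0.1   3.92] 0.0558
0.0680 9.72 [0.5866 0.1132 0.068 ] [-0.1   0.99  4.64] 0.0562
0.0670 10.12 [0.5866 0.1132 0.0671] [0.75 0.47 4.48] 0.0558
0.0660 10.53 [0.5866 0.1132 0.0661] [0.92 0.53 4.08] 0.056
0.0650 10.93 [0.5866 0.1132 0.0651] [0.53 0.67 4.53] 0.0563
0.0640 11.32 [0.5857 0.1131 0.0638] [-0.7   0.02  5.41] 0.0562
0.0630 11.72 [0.5857 0.1131 0.0629] [-0.69 -0.67  5.54] 0.0562
0.0620 12.12 [0.5857 0.1131 0.062 ] [-0.73  0.34  5.86] 0.0557
0.0610 12.53 [0.5858 0.1131 0.0612] [-1.47 -0.3   6.34] 0.056
0.0600 12.93 [0.5858 0.1131 0.061 ] [-3.07 -1.   11.44] 0.0562
released
```

The tray released around z = 0.064, where the TCP jumped 0.9 mm in -x, and the key bottomed out at 0.061. I'll ease back 1.5 mm and check.

```bash
python3 - <<'E'
from bench import bot
from h import *
bot.move_straight(case(-.079,0,.0617),rate=.02);bot.sleep(.5)
F=[]
for _ in range(10):
    s=bot.state();F.append(s["wrist_force"]);bot.sleep(.03)
print(s["time_s"],s["eef_pos"],np.mean(F,0),s["gripper_width"])
a=bot.read_camera("wrist")[:,:,::-1];b=bot.read_camera("scene")[:,:,::-1]
A=cv2.resize(a[120:300,220:480],None,fx=3,fy=3,interpolation=2)
cv2.imwrite("pics/w2.png",A)
B=cv2.resize(b[150:300,220:390],None,fx=4,fy=4,interpolation=2);cv2.imwrite("pics/s2.png",B[:600])
E
```

```text
13.975 [0.5857724  0.11310547 0.06195879] [-1.43711316 -0.11933877  7.6908053 ] 0.056115705262586864
```

View pics/w2.png

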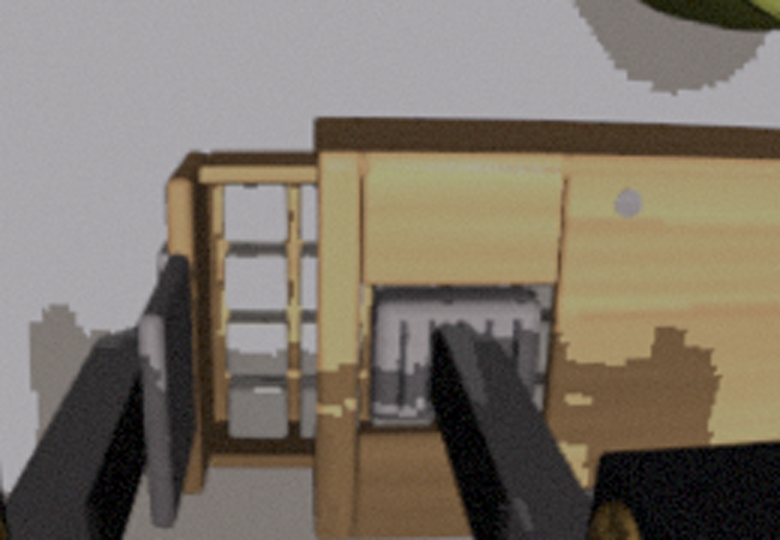

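View pics/s2.png

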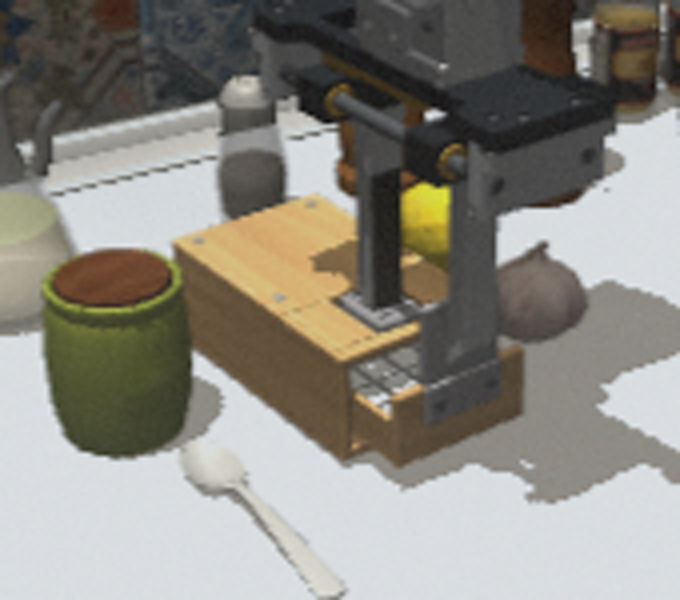

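The tray is about 22 mm out with its tab against the front finger (wrist crop around (165,380)). The rear finger is on the sunken key at about (460,360), and the case and its neighbours haven't visibly moved. I'm handing it in.

```bash
python3 - <<'E'
from bench import bot
print(bot.sign_off())
E
```

```text
the job is handed in; nothing more can be done
None
```

I pressed the key with the rear finger while the front finger waited about 22 mm ahead of the tab. The tray popped out against that finger, and I handed the job in at about 14 s, with the arm still holding that pose. The hand-in reports no verdict.

- **Key:** the finger first felt it at about 70 mm height. It ended about 8 mm down, with 7.7 N measured downward at the wrist. While pressing it briefly bottomed out, at 11.4 N.
- **Tray:** it released at about 6 mm of key travel. In the final views it is about 22 mm out, with the tab against the front finger.
- **Case and surroundings:** they show no visible shift or tilt, but I only checked this by eye.
- **Less certain:** the sideways wrist force was only 1.4 N, below the 2–4 N tray push. I take this to be friction of the other finger on the key cancelling part of it. The tray's contact force could not be read on its own.

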